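# Fish the bag peg out of the drawer gap

## Task

A small wooden bag peg has slipped into the narrow gap between the two bins in the pantry drawer. Take the telescopic hook from its stand, reach with its foot under the rails and behind the peg, feeling lightly for the drawer bottom (never lean more than about 8 N on the drawer), and draw the peg with the hook right out of the gap. Then hang the hook back in its stand, put the peg in the white tray, and leave the shaker standing where it is.

Things in the scene. Friction and masses are not known exactly. Their poses are not given: they have to be found in the camera images.
- drawer: White drawer box, fixed, 378 x 276 mm. Its far half holds two bins side by side, 58 mm high, with the gap between them. Origin: under the floor, mid-mouth of the gap; +x runs into the gap, z up. Floor top flat at z = 4 mm, in the gap and in the free space before the bins (x -202 to 0 mm, y within 132 mm). Side walls 70 mm high, dark front 45 mm; packets in the bins up to 80 mm.
- gap_mouth (a point): Open near end of the gap, on the floor's top, axes as the drawer's. The gap is 18 mm wide (y), centred, open on top, and closed 150 mm further along +x. Three aluminium rails 7 mm thick cross over it at x = 55, 90 and 125 mm, undersides 54 mm above this point: a tool enters from the mouth and passes beneath them.
- peg: Small wooden bag peg with a steel spring coil, 44 x 12 x 12 mm, about 20 g, lying lengthwise on the gap's floor. Origin: centre of its underside; x along its length, z up.
- hook: Telescopic hook, 0.17 kg, hanging upright in the stand. Origin: centre of its black collar's underside (28 x 28 x 5 mm). Tube 10 mm thick down to z = -50 mm; in it a 7 mm rod that, pushed in, bends at z = -80 mm (underside) into a level leg along +x, and at x = 85 mm (axis) down into a foot with round end at z = -100 mm: 20 mm below the leg's underside. Pose not reported while held.
- hook_grip (a point): Grip here: on the axis of the hook's square black handle, 18 x 18 mm, z = 5 to 65 mm; this point is at z = 36 mm. The rod is drawn out an UNKNOWN, unmeasured 1 to 36 mm (leg and foot hang that much lower; friction, slips at 18 N): touch the drawer floor lightly to find the foot. It is also sprung lengthwise: yields 0.7 mm per N, 9 mm at most. A 40 N grip holds the handle fast.
- stand: Dark steel stand, fixed, base 130 x 150 mm, origin under its middle. A fork plate, top at z = 175 mm, 8 mm thick, has a slot 14 mm wide along x at y = 0, open to -x, inner end at x = 14 mm. The hook hangs with its collar on the plate, its origin over the stand's, leg to +x between two posts (x = 20, y = -55 and 55 mm). To free it lift 10 mm, move 150 mm to the stand's -x; return the same way.
- tray: White open tray, fixed on the worktop, 120 (x) x 150 (y) mm outside, 30 mm high, walls and floor about 4 mm. Origin: centre of its underside.
- shaker: Loose glass shaker with steel cap, 36 mm across, 66 mm high, standing on the drawer floor at the drawer's +y side, in the free space before the bins. Origin: centre of its underside.
Mind the look-alikes: they are no part of the job. Several things have the shape of the stand; the one meant has the colours described above.

How it is judged (in metres and radians):
On the way:
1. the peg is drawn wholly out of the gap's mouth by the hook (x of peg in the frame of drawer below -0.02 m and z of peg in the frame of drawer below 0.02 m and contact force between hook and peg above 0.02 N and contact force between the fingers and peg below 0.1 N).
At the end, for the whole second after the job is handed in: The peg lies at rest inside the tray, on its floor; the hook hangs at rest and upright in the stand, its collar on the fork plate within 20 mm of where it began (x of peg in the frame of tray between -0.055 and 0.055 m and y of peg in the frame of tray between -0.07 and 0.07 m and z of peg in the frame of tray below 0.025 m and linear speed of peg below 0.02 m/s and x of hook in the frame of stand between -0.02 and 0.02 m and y of hook in the frame of stand between -0.012 and 0.012 m and z of hook in the frame of stand between 0.168 and 0.183 m and angle between hook's own z axis and vertical below 0.2 rad and linear speed of hook below 0.05 m/s); the robot touches nothing.
It fails at once if the hook is pressed on the drawer, its bins or rails with more than 8 N (contact force between hook and drawer above 8 N).
It fails at once if the fingers touch the peg while it is in the gap (x of peg in the frame of drawer between -0.015 and 0.16 m and y of peg in the frame of drawer between -0.012 and 0.012 m and contact force between the fingers and peg above 0.3 N).
It fails at once if the shaker is knocked over or pushed more than 30 mm (angle between shaker's own z axis and vertical above 0.5 rad or distance of shaker from where it was at the start of the episode above 0.03 m).
It also fails if it takes over 72 s, if anything falls off the work surface, if the arm or the gripper's body presses on something with over 40 N, if the wrist force passes 120 N, or if a joint passes its speed limit or range.

## Robot

A 6-joint arm with a two-finger parallel gripper is mounted at the origin on the work surface. World frame = base frame: x ahead of the robot, y to its left, z up, the work surface at z = 0. Lengths are in m, angles in degrees, forces in N, time in s.
With the tool pointing down it reaches from about 0.4 to 0.825 m from the base axis. Payload 7 kg.
Tool frame: the origin (TCP) lies on the centre line of the jaws, within the pads' length; the fingertips stand 19 mm ahead of it and the grasp point (between the pads) is the TCP (r.tip_extent is the distance from the TCP to the fingertips, in m); z points along the fingers, y is the line along which they close (so a half turn about z gives the same grasp; the last joint's range is limited). The gripper opens to 88 mm and grips with 3 to 60 N. Pads are 19 mm wide; open, the fingers measure 130 mm over their backs; the gripper's body (78 mm by 193 mm) begins 47 mm behind the grasp point.
Start: joints at [16.507, 20.546, 0.682, 0, -70.136, -16.507], TCP at [0.675, -0, 0.246] pointing down, gripper open.
Joint ranges: [-176.03, 176.03], [-82.01, 121.73], [-58.28, 71.71], [-173.87, 95.51], [-174.79, -0.11], [-173.66, 173.66]. Speed limits (degrees/s): [136.94, 136.94, 172.46, 180, 180, 180].

## Interface

Orientations are given as [roll, pitch, yaw] about the fixed x, y, z axes, in that order (R = Rz(yaw) Ry(pitch) Rx(roll)).
In Python, from plant import r gives the robot as it stands. The module is installed in compiled form; this text tells all that it offers.
- The arm moves only by the tool jog_arm, never from a script. Its argument "deltas" is a list that holds one entry, the list of rows, each a list of 5 numbers: the opening, from -1 (shut) to 1 (fully open), then the shift along the world's x, y, z in cm, then the turn about the world's z in rad. In form: [[[claw, dx, dy, dz, turn], ...]]. A call has 1 to 8 rows; each row shifts and turns the commanded pose from where the row before left it; what a row does not reach is not made up. A row lasts 1/8 s, in which the tool goes at most 62.5 mm and 10.7 degrees, less where a joint would pass 70% of its speed; a pose out of reach is approached as far as the arm can. A call with a gripper value outside its range is refused whole. The fingers move at their own pace and stop on an object; "force" is the grip in N (left out, the last holds). Time passes only in rows, so rows that do not move let the fingers close. It gives the time, the measured TCP pose, the force, the opening and the grip force at its end, in the units of the state.
- r.get_state(): the state, without advancing time (a new reading comes with each control period).
- r.capture(name): name is "scene" or "side" or "wrist"; returns the picture (384x512x3 uint8, blue, green, red); there is no depth.
- r.camera_info(name): a dict with "fx", "fy", "cx", "cy" (pixels), "view" (4x4, takes a point from world to camera coordinates). Camera axes: x right, y up, looking along -z (the intrinsics and any distortion apply to the point x, -y, -z); pixel columns grow to the right and rows downward; lengths in m; the calibration is good to about 2 mm. The wrist camera is an equidistant fisheye: a pixel r from the principal point sees the ray r / f radians off the axis. A picture is of the moment at which its call begins: read the wrist's pose just before it. camera_info takes no time and is no camera call; for the wrist camera it gives the pose at the moment of the call.
- r.close_job(): hands the job in; it is judged then, once.
The state is a dict: "time_s": time; "joints": joint angles; "qd": joint speeds; "joint_torque": joint torques, N m; "tcp_pos": TCP position; "eef_rot": TCP orientation; "contact_force": force on the tool from outside, world axes, zero at the start; "moment": the same for the moment, N m; "gripper_width": finger opening in m; "gripper_force": force on a finger pad.
Only numpy, scipy, OpenCV 4.12 (cv2) and the standard library are available. Lean on these libraries where they do the work, as an engineer would, in place of code of your own. Each camera call takes 0.05 s, during which the arm holds its last target. There are 200 camera calls.

## Working session

There is one attempt and no reset: what is moved stays moved. The work goes in short steps, Python scripts to look and compute and a tool call to move; the robot and the scene stay as the last step left them, time stands still between calls to the robot, and variables do not carry over. Pictures are saved under pics/ and viewed, at most 10 in all, crops included, and the job is handed in when it is done.

Besides the shell and the picture viewer there is one more tool, called after "Call:" as a command line: name --argument value ..., lists and objects as JSON in quotes. jog_arm: Moves the arm, as the interface text tells. Its arguments: {"type":"object","properties":{"deltas":{"type":"array"},"force":{"type":"number"}},"required":["deltas"]}

```bash
mkdir -p pics
cat > h.py <<'E'
import numpy as np,cv2
from plant import r
def ray(n,u,v,info=None):
    c=info or r.camera_info(n);V=np.array(c["view"])
    a=(u-c["cx"])/c["fx"];b=(v-c["cy"])/c["fy"]
    if n=="wrist":
        t=np.hypot(a,b);s=np.sin(t)/t if t>1e-9 else 1
        d=np.array([a*s,-b*s,-np.cos(t)])
    else: d=np.array([a,-b,-1.])
    R=V[:3,:3];o=-R.T@V[:3,3];d=R.T@d
    return o,d/np.linalg.norm(d)
def onz(n,u,v,z,info=None):
    o,d=ray(n,u,v,info);return o+d*(z-o[2])/d[2]
def tri(n1,p1,n2,p2):
    o1,d1=ray(n1,*p1);o2,d2=ray(n2,*p2)
    t=np.linalg.lstsq(np.c_[d1,-d2],o2-o1,rcond=None)[0]
    a=o1+t[0]*d1;b=o2+t[1]*d2
    return (a+b)/2,np.linalg.norm(a-b)
def proj(n,P):
    c=r.camera_info(n);V=np.array(c["view"]);p=V[:3,:3]@np.array(P)+V[:3,3]
    x,y,z=p[0],-p[1],-p[2]
    if n=="wrist":
        t=np.arctan2(np.hypot(x,y),z);q=np.hypot(x,y)+1e-12;return c["cx"]+c["fx"]*t*x/q,c["cy"]+c["fy"]*t*y/q
    return c["cx"]+c["fx"]*x/z,c["cy"]+c["fy"]*y/z
E
python3 - <<'E'
from h import *
a=r.capture("scene");b=r.capture("side");w=r.capture("wrist")
for n,i in zip(("scene","side","wrist"),(a,b,w)): cv2.imwrite(f"pics/{n}0.png",i)
for n in ("scene","side"):
    c=r.camera_info(n);V=np.array(c["view"]);print(n,c["fx"],-V[:3,:3].T@V[:3,3],-V[2,:3])
for n in ("scene","side"): cv2.imwrite(f"pics/{n}0b.png",cv2.resize(cv2.imread(f"pics/{n}0.png"),(800,600),interpolation=cv2.INTER_CUBIC))
E
```

```text
scene 430.0467855802245 [ 0.9949481  -0.40101466  1.27995441] [-0.40852102  0.26436986 -0.87362415]
side 393.26516013715985 [0.31448328 0.93507811 0.86445162] [ 0.10560696 -0.79894546 -0.59205855]
```

View pics/scene0b.png

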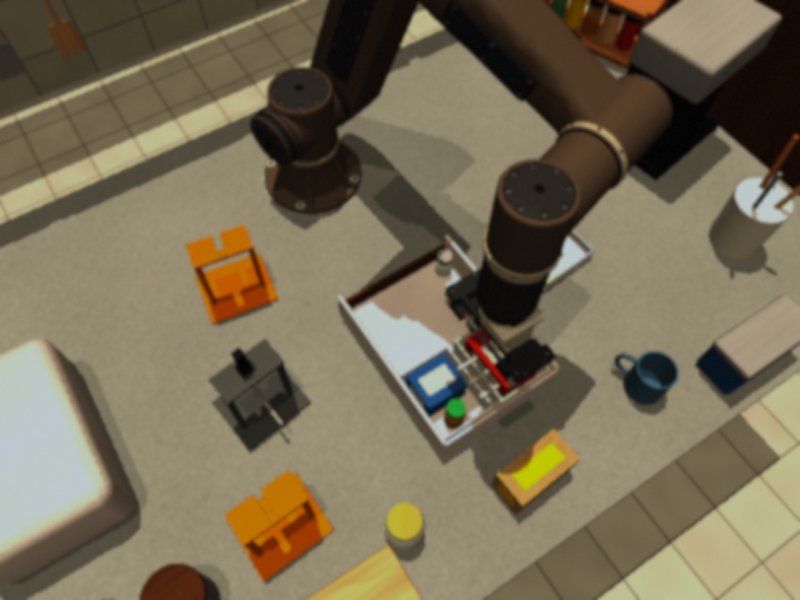

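View pics/side0b.png

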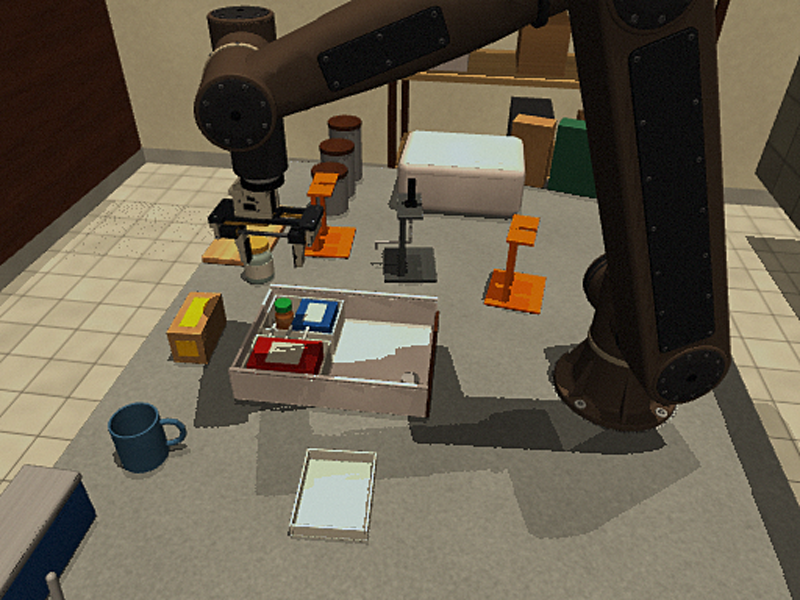

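The stand shape appears three times. In the scene view there are orange ones at (230,275) and (278,525), and a dark one at (255,390). The dark steel one fits the description. I'll confirm it in a crop beside the wrist view.

Run:
```python
from h import *
a=cv2.imread("pics/scene0.png");b=cv2.imread("pics/side0.png");w=cv2.imread("pics/wrist0.png")
C=np.zeros((600,800,3),np.uint8)
# scene crop x125-205,y210-295 ; side crop x235-290,y105-185
C[:240,:240]=cv2.resize(a[212:292,125:205],(240,240),interpolation=cv2.INTER_CUBIC)
C[240:480,:240]=cv2.resize(b[108:188,225:305],(240,240),interpolation=cv2.INTER_CUBIC)
C[:420,240:800]=cv2.resize(w,(560,420),interpolation=cv2.INTER_CUBIC)
cv2.imwrite("pics/c1.png",C)
c=r.camera_info("wrist");print(c["fx"],c["cx"],c["cy"])
```

```text
297.3186396354542 250.78823623647088 194.38212517993165
```

View pics/c1.png

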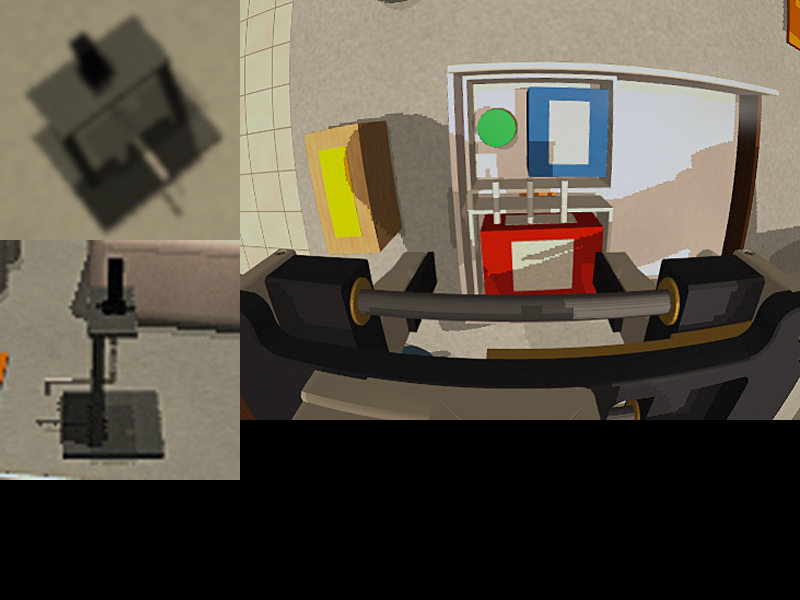

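The crop confirms the dark stand: black handle, posts and leg, as described. In the wrist view the gap runs along row 195 between the two bins, and its mouth is at about (612,197). Next I'll turn these pixels into positions.

Run:
```python
from h import *
np.set_printoptions(precision=4,suppress=True)
W=lambda u,v,z:onz("wrist",(u-240)*512/560,v*512/560,z)
S=lambda u,v,z:onz("scene",125+u/3,212+v/3,z)
D=lambda u,v,z:onz("side",225+u/3,108+(v-240)/3,z)
print("handle top",S(82,41,.24),D(116,259,.24),tri("scene",(125+82/3,212+41/3),"side",(225+116/3,108+19/3)))
print("plate",*[S(*p,.175) for p in((28,95),(137,17),(170,48),(60,140))])
print("base",*[S(*p,.006) for p in((218,136),(107,230))])
print("side base",*[D(*p,.006) for p in((62,392),(155,392),(163,458),(62,458))])
print("wall",W(449,66,.07),W(777,93,.07))
print("rails ends (near -y bin, +y bin)")
for u in(496,531,564): print(W(u,183,.065),W(u,218,.065))
print("bin near corners", W(612,187,.058),W(612,200,.058),W(612,82,.058))
w=cv2.imread("pics/wrist0.png")
C=cv2.resize(w[60:250,190:470],(800,543),interpolation=cv2.INTER_CUBIC);cv2.imwrite("pics/c2.png",C)
s=lambda u,v,z:onz("side",u*.64,v*.64,z)
print("tray",*[s(*p,.03) for p in((305,449),(377,452),(368,541),(289,535))])
print("side drawer",*[s(*p,.07) for p in((231,373),(431,388),(438,298),(267,287))])
print("shaker",onz("scene",445*.64,258*.64,.07),s(410,378,.07))
```

```text
handle top [ 0.457  -0.3681  0.24  ] [ 0.4519 -0.3618  0.24  ] (array([ 0.4537, -0.3683,  0.2362]), np.float64(0.0024239375459056507))
plate [ 0.4457 -0.4316  0.175 ] [ 0.4288 -0.3112  0.175 ] [ 0.4739 -0.2999  0.175 ] [ 0.5008 -0.4258  0.175 ]
base [ 0.5094 -0.2894  0.006 ] [ 0.5365 -0.4313  0.006 ]
side base [ 0.5278 -0.4243  0.006 ] [ 0.4017 -0.444   0.006 ] [ 0.3773 -0.2887  0.006 ] [ 0.5036 -0.2691  0.006 ]
wall [ 0.7376 -0.1295  0.07  ] [ 0.3583 -0.1342  0.07  ]
rails ends (near -y bin, +y bin)
[ 0.6936 -0.0125  0.065 ] [0.6941 0.0244 0.065 ]
[ 0.6585 -0.0125  0.065 ] [0.658  0.0244 0.065 ]
[ 0.6252 -0.0127  0.065 ] [0.6236 0.0244 0.065 ]
bin near corners [ 0.572  -0.0076  0.058 ] [0.5709 0.0066 0.058 ] [ 0.5768 -0.1172  0.058 ]
tray [0.5551 0.2731 0.03  ] [0.4326 0.2614 0.03  ] [0.4188 0.4265 0.03  ] [0.5372 0.4339 0.03  ]
side drawer [0.7244 0.1524 0.07  ] [0.3539 0.1361 0.07  ] [ 0.3643 -0.1388  0.07  ] [ 0.7422 -0.1219  0.07  ]
shaker [0.4066 0.1066 0.07  ] [0.3946 0.1161 0.07  ]
```

View pics/c2.png

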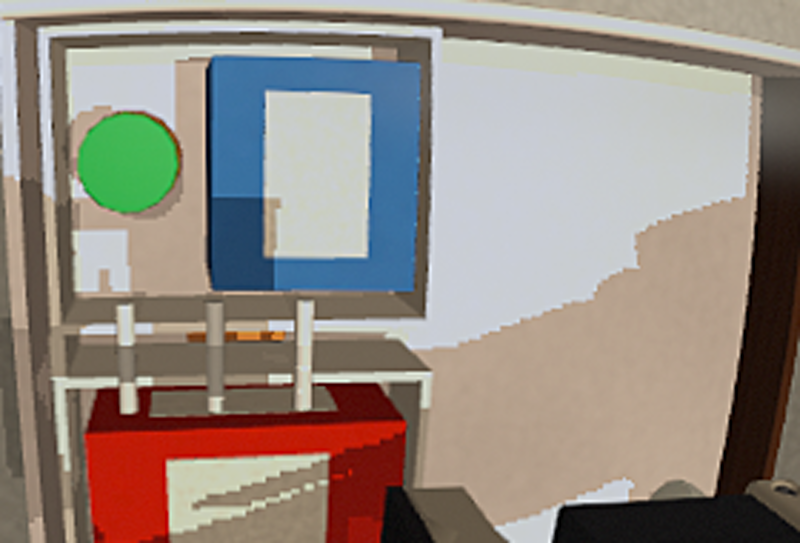

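The peg shows in the gap at crop pixels (188..285, 335). Now I'll compute its span and the wrist state, then move above the handle.

Run:
```python
from h import *
np.set_printoptions(precision=4,suppress=True)
W=lambda u,v,z:onz("wrist",190+u*.35,60+v*.35,z)
print("peg ends",W(188,337,.012),W(285,336,.012))
print("-y bin rim",W(60,331,.058),W(430,320,.058)," +y rim",W(57,379,.058),W(430,372,.058))
print("wall inner", W(5,22,.07),W(440,25,.07))
s=r.get_state();print(s["eef_rot"],s["contact_force"]);V=np.array(r.camera_info("wrist")["view"]);print(-V[:3,:3].T@V[:3,3],-V[2,:3])
```

```text
peg ends [0.6688 0.0129 0.012 ] [0.6248 0.0123 0.012 ]
-y bin rim [ 0.7203 -0.0012  0.058 ] [ 0.5715 -0.0064  0.058 ]  +y rim [0.7223 0.0187 0.058 ] [0.5696 0.0156 0.058 ]
wall inner [ 0.7369 -0.1214  0.07  ] [ 0.5761 -0.123   0.07  ]
[179.9314  -0.0067 -90.0067] [-0.0958 -0.3157 -0.0976]
[ 0.6755 -0.0807  0.3834] [-0.0008  0.2976 -0.9547]
```

Call:
jog_arm --deltas '[[[0,0,0,3,0],[0,0,0,4,0],[0,-2,-4,0,0.02],[0,-4,-6,0,0.03],[0,-4,-6,0,0.03],[0,-4,-6,0,0.03],[0,-4,-6,0,0.03],[0,-4,-6,0,0.017]]]'

```text
time_s: 1.15
tcp_pos: [0.4802, -0.3014, 0.3156]
eef_rot: [-180.0, -0.0, -80.9]
contact_force: [0.7, -1.1, -0.8]
gripper_width: 0.0438
gripper_force: 0.0
```

Call:
jog_arm --deltas '[[[0,0,-2.6,0,0],[0,0,0,0,0],[0,0,0,0,0]]]'

```text
time_s: 1.52
tcp_pos: [0.4816, -0.3257, 0.3152]
eef_rot: [180.0, 0.0, -81.0]
contact_force: [0.9, 0.4, 0.4]
gripper_width: 0.0438
gripper_force: 0.0
```

Run:
```python
from h import *
np.set_printoptions(precision=4,suppress=True)
s=r.get_state();print(s["tcp_pos"],s["eef_rot"],s["contact_force"],s["gripper_width"])
c=r.camera_info("wrist");w=r.capture("wrist");cv2.imwrite("pics/w2.png",w)
import pickle;pickle.dump(c,open("c2.pkl","wb"))
print(proj("wrist",(.454,-.366,.24)))
cv2.imwrite("pics/w2b.png",cv2.resize(w,(800,600),interpolation=cv2.INTER_CUBIC))
```

```text
[ 0.4816 -0.3257  0.3152] [179.9739   0.0285 -81.0257] [0.8557 0.364  0.4356] 0.04383685145297824
(np.float64(297.522032050069), np.float64(166.47524553495631))
```

View pics/w2b.png

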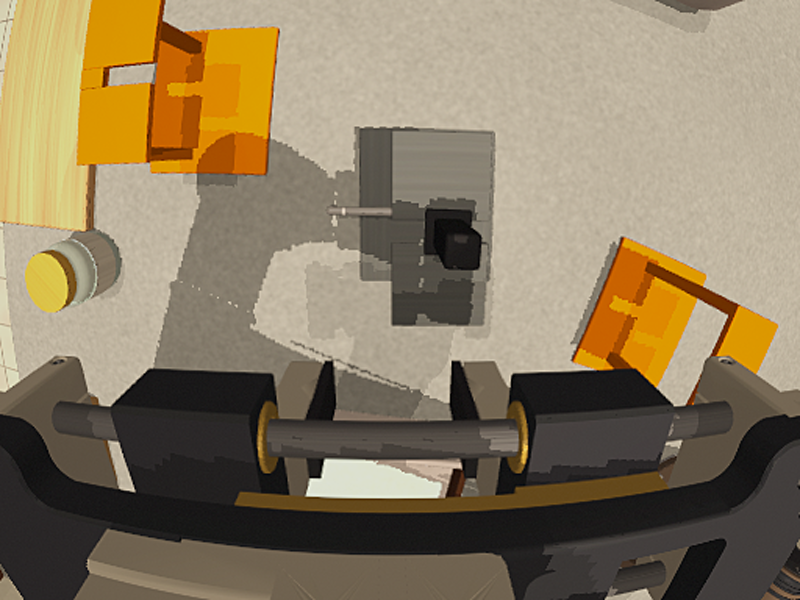

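This view shows the handle top centre at (463,251), the collar at about (425..471, 209..254), and the plate from (392,131) to (490,324).

Run:
```python
from h import *
import pickle;c=pickle.load(open("c2.pkl","rb"))
np.set_printoptions(precision=4,suppress=True)
W=lambda u,v,z:onz("wrist",u*.64,v*.64,z,c)
for p in((446,233),(478,233),(481,268),(448,270),(463,251)): print("top",W(*p,.24))
for p in((425,209),(471,209),(426,254)): print("collar",W(*p,.18))
for p in((392,131),(495,131),(391,324),(484,324)): print("plate",W(*p,.175))
print("foot/leg",W(331,211,.08),W(392,211,.08))
```

```text
top [ 0.465  -0.3776  0.24  ]
top [ 0.4501 -0.3802  0.24  ]
top [ 0.4453 -0.3638  0.24  ]
top [ 0.4609 -0.3603  0.24  ]
top [ 0.4555 -0.3705  0.24  ]
collar [ 0.4715 -0.3818  0.18  ]
collar [ 0.4444 -0.3866  0.18  ]
collar [ 0.4662 -0.3551  0.18  ]
plate [ 0.4979 -0.4245  0.175 ]
plate [ 0.4374 -0.4358  0.175 ]
plate [ 0.4798 -0.306   0.175 ]
plate [ 0.4204 -0.3152  0.175 ]
foot/leg [ 0.5375 -0.36    0.08  ] [ 0.4888 -0.3673  0.08  ]
```

Call:
jog_arm --deltas '[[[0,-1.3,-2.25,0,0],[0,-1.3,-2.25,0,0],[0,0,0,-2,0],[0,0,0,-3,0],[0,0,0,-3,0],[0,0,0,-2.4,0],[0,0,0,0,0],[0,0,0,0,0]]]'

```text
time_s: 2.58
tcp_pos: [0.4565, -0.3709, 0.2127]
eef_rot: [-180.0, -0.1, -80.9]
contact_force: [-0.1, -0.7, 0.5]
gripper_width: 0.0436
gripper_force: 0.0
```

Call:
jog_arm --deltas '[[[-1,0,0,0,0],[-1,0,0,0,0],[-1,0,0,0,0],[-1,0,0,0,0],[-1,0,0,0,0]]]' --force 40

```text
time_s: 3.2
tcp_pos: [0.4557, -0.3711, 0.2119]
eef_rot: [-180.0, -0.0, -81.0]
contact_force: [-0.8, 1.4, 3.0]
gripper_width: 0.018
gripper_force: 40.0
```

Call:
jog_arm --deltas '[[[-1,0,0,0.6,0],[-1,0,0,0.6,0],[-1,-1.0,-0.16,0,0],[-1,-3,-0.47,0,0],[-1,-3,-0.47,0,0],[-1,-3,-0.47,0,0],[-1,-3,-0.47,0,0],[-1,-2.8,-0.46,0,0]]]'

```text
time_s: 4.2
tcp_pos: [0.2956, -0.3962, 0.2236]
eef_rot: [-180.0, -0.0, -81.0]
contact_force: [-0.6, 0.2, -1.4]
gripper_width: 0.0176
gripper_force: 40.0
```

Call:
jog_arm --deltas '[[[-1,0,2,3.5,0],[-1,0,5,3.5,0],[-1,0,5,0,-0.02],[-1,2,5,0,-0.02],[-1,3,5,0,-0.03],[-1,3,5,0,-0.03],[-1,3,4,0,-0.029],[-1,2,3,0,0]]]'

```text
time_s: 5.2
tcp_pos: [0.428, -0.0549, 0.2937]
eef_rot: [-180.0, 0.0, -88.3]
contact_force: [0.5, -0.6, -2.0]
gripper_width: 0.0176
gripper_force: 40.0
```

Call:
jog_arm --deltas '[[[-1,2,3,0,0],[-1,1,2.7,0,0],[-1,0,0,0,0],[-1,0,0,0,0]]]'

```text
time_s: 5.7
tcp_pos: [0.4571, 0.0003, 0.2934]
eef_rot: [180.0, -0.0, -88.4]
contact_force: [-0.7, -0.6, -1.0]
gripper_width: 0.0176
gripper_force: 40.0
```

Run:
```python
from h import *
import pickle
np.set_printoptions(precision=4,suppress=True)
s=r.get_state();print(s["tcp_pos"],s["eef_rot"],s["contact_force"],s["gripper_width"])
pickle.dump(r.camera_info("wrist"),open("c3.pkl","wb"));w=r.capture("wrist");b=r.capture("side");cv2.imwrite("pics/w3.png",w);cv2.imwrite("pics/s3.png",b)
C=np.zeros((600,800,3),np.uint8);C[:360,:480]=cv2.resize(w,(480,360),interpolation=cv2.INTER_AREA)
C=np.vstack([cv2.resize(w[60:240,100:500],(800,360),interpolation=cv2.INTER_CUBIC),cv2.resize(b[90:270,100:500],(534,240),interpolation=cv2.INTER_CUBIC) if 0 else np.hstack([cv2.resize(b[90:270,130:330],(267,240),interpolation=cv2.INTER_CUBIC),np.zeros((240,533,3),np.uint8)])])
cv2.imwrite("pics/c3.png",C)
```

```text
[0.4571 0.0003 0.2934] [179.981   -0.0042 -88.3955] [-0.7201 -0.6236 -1.0176] 0.01762697430986411
```

View pics/c3.png

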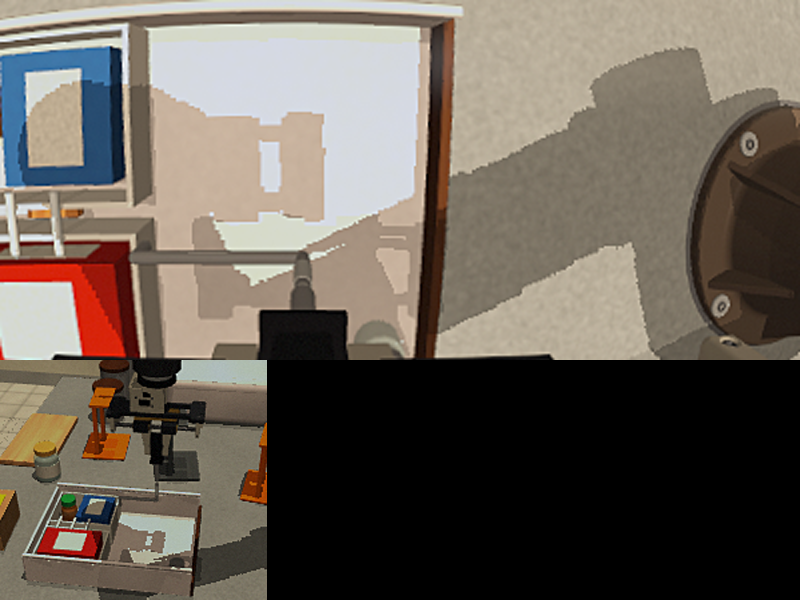

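Run:
```python
from h import *
import pickle;c=pickle.load(open("c3.pkl","rb"))
np.set_printoptions(precision=4,suppress=True)
w=cv2.imread("pics/w3.png")
P=lambda u,v:(100+u/2,60+v/2)
W=lambda u,v,z:onz("wrist",*P(u,v),z,c)
o,d=ray("wrist",*P(303,257),c);t=(.0003-o[1])/d[1];print("elbow",o+t*d)
zl=(o+t*d)[2]
print("leg",W(300,257,zl),W(135,257,zl))
print("wall",W(0,17,.07),W(460,6,.07),W(0,34,.07))
print("mouth -y rim",W(131,200,.058),W(0,190,.058),"mouth +y rim",W(155,222,.058),W(128,242,.058),W(0,242,.058))
print("peg",W(28,213,.012),W(83,213,.012))
# gradient along column for rims/leg
g=cv2.cvtColor(w,cv2.COLOR_BGR2GRAY)
for u in(105,118,140,150,162,170,190,210,230): print(u,g[150:200,u])
```

```text
elbow [0.4572 0.0003 0.154 ]
leg [0.4586 0.0003 0.154 ] [0.5411 0.0025 0.154 ]
wall [ 0.6576 -0.1331  0.07  ] [ 0.3653 -0.1377  0.07  ] [ 0.6574 -0.1217  0.07  ]
mouth -y rim [ 0.5701 -0.0078  0.058 ] [ 0.668  -0.0151  0.058 ] mouth +y rim [0.5541 0.0068 0.058 ] [0.5735 0.0208 0.058 ] [0.6719 0.0224 0.058 ]
peg [0.6697 0.0113 0.012 ] [0.6225 0.0112 0.012 ]
105 [105 102  96 169 174 127 156 210 218 218 221 220 220 219 218 220 220 220
 220 220 221 221 221 221 222 223 224 221 218 217 216 208 213 212 213 206
 169 137 142 105  27  34  60  93  87  87  86  87  86  82]
118 [ 68  65  50 181 187 150 108 109 116 116 108 151 212 223 212 159 150 151
 151  99 114 110 109 114 116 114 102 198 225 232 167  24  63 117 107 108
 113 113 120  72  31  31  81  89  87  86  85  87  87  82]
140 [ 67  61 102 184 176 109 107 115 116 114 116 155 191 181 130  66  75  89
 168 131 109 109 110 116 117 113 119 163 192 178  97  26  87 110 112 112
 112 110 107  52  33  35  64  86  87  86  84  88  88  86]
150 [ 66  59 104 196 162 108 115 116 116 113 122 173 187 183 180 178 180 185
 170 108 114 116 117 117 116 113 117 160
[... 430 characters left out ...]
79  74  73  71  78
  98 107 109 107 104  90  75  89  87  86  86  85  84  84]
190 [181 182 182 183 184 184 182 182 181 181 182 184 183 182 182 182 182 182
 181 182 182 182 180 180 179 179 180 180 180 179 179 179 180 181 191 108
  91 104 112 107 101  86 161 182 178 177 176 175 176 176]
210 [182 182 181 181 182 183 183 183 183 182 181 180 181 182 182 182 180 181
 181 183 135 219 217 215 217 220 225 183 186 191 140 144 144 147 150  90
 115 103 112 110 104  90 110 152 146 144 144 144 144 144]
230 [205 206 208 187 181 181 181 181 181 180 181 181 181 180 180 176 225 221
 220 220 220 217 215 215 215 215 215 214 215 215 215 215 215 217 223 153
  83 102 114 110  99  93 168 225 216 215 215 215 216 217]
```

Run:
```python
from h import *
import pickle;c=pickle.load(open("c3.pkl","rb"))
np.set_printoptions(precision=4,suppress=True)
for u,a,b in((118,154.8,176.4),(140,154.5,176.5),(150,154.4,176.5),(162,154,176.4)):
    p,q=onz("wrist",u,a,.058,c),onz("wrist",u,b,.058,c);print(p,q,(p+q)/2,q[1]-p[1])
# rows intensities along gap row for peg (orange) and along mouth
w=cv2.imread("pics/w3.png");h=cv2.cvtColor(w,cv2.COLOR_BGR2HSV)
m=(h[...,0]>5)&(h[...,0]<20)&(h[...,1]>140)&(h[...,2]>80);ys,xs=np.nonzero(m[155:180,90:165]);print("peg px",xs.min()+90,xs.max()+90,ys.min()+155,ys.max()+155)
for u,v in((xs.min()+90,ys.mean()+155),(xs.max()+91,ys.mean()+155)): print(onz("wrist",u,v,.014,c))
```

```text
[ 0.6391 -0.0151  0.058 ] [0.6417 0.0153 0.058 ] [0.6404 0.0001 0.058 ] 0.03040083958783102
[ 0.606  -0.0152  0.058 ] [0.6079 0.0151 0.058 ] [ 0.6069 -0.0001  0.058 ] 0.030302272908832695
[ 0.5915 -0.0153  0.058 ] [0.5932 0.0149 0.058 ] [ 0.5924 -0.0002  0.058 ] 0.03018528258696737
[ 0.5746 -0.0158  0.058 ] [0.576  0.0145 0.058 ] [ 0.5753 -0.0007  0.058 ] 0.030313850912769558
peg px 114 141 165 168
[0.6687 0.0108 0.014 ]
[0.6209 0.0107 0.014 ]
```

Call:
jog_arm --deltas '[[[-1,0,0.25,-2,-0.008],[-1,0,0,-3,0],[-1,0,0,-3,0],[-1,0,0,-2,0],[-1,0,0,-1,0],[-1,0,0,0,0],[-1,0,0,0,0],[-1,0,0,0,0]]]'

```text
time_s: 6.8
tcp_pos: [0.4581, 0.0036, 0.1844]
eef_rot: [-179.9, 0.0, -88.9]
contact_force: [0.6, 0.2, -1.6]
gripper_width: 0.0179
gripper_force: 40.0
```

Run:
```python
from h import *
np.set_printoptions(precision=4,suppress=True)
s=r.get_state();p=np.array(s["tcp_pos"]);print(p,s["contact_force"],s["moment"])
w=r.capture("wrist");cv2.imwrite("pics/w4.png",w)
C=cv2.resize(w[90:290,100:360],(780,600),interpolation=cv2.INTER_CUBIC);cv2.imwrite("pics/c4.png",C)
for e in (.02,.027,.034): print(e,[((u-100)*3,(v-90)*3) for u,v in [proj("wrist",p+[dx,dx*.019,-.136-e+dz]) for dx,dz in((0,.0235),(.085,.0235),(.085,0))]])
```

```text
[0.4581 0.0036 0.1844] [ 0.5998  0.2228 -1.5801] [0.0266 0.0062 0.005 ]
0.02 [(np.float64(455.03113275641516), np.float64(301.5557053984245)), (np.float64(194.255667123791), np.float64(301.4153119758824)), (np.float64(212.4816707898438), np.float64(282.2614252408188))]
0.027 [(np.float64(455.00523483875486), np.float64(295.3899502972459)), (np.float64(199.95029788033008), np.float64(295.413074775851)), (np.float64(217.4498943783447), np.float64(277.06868272531443))]
0.034 [(np.float64(454.9804322204789), np.float64(289.5041757656662)), (np.float64(205.4137318006801), np.float64(289.66967231803415)), (np.float64(222.22709147064873), np.float64(272.08697784295947))]
```

View pics/c4.png

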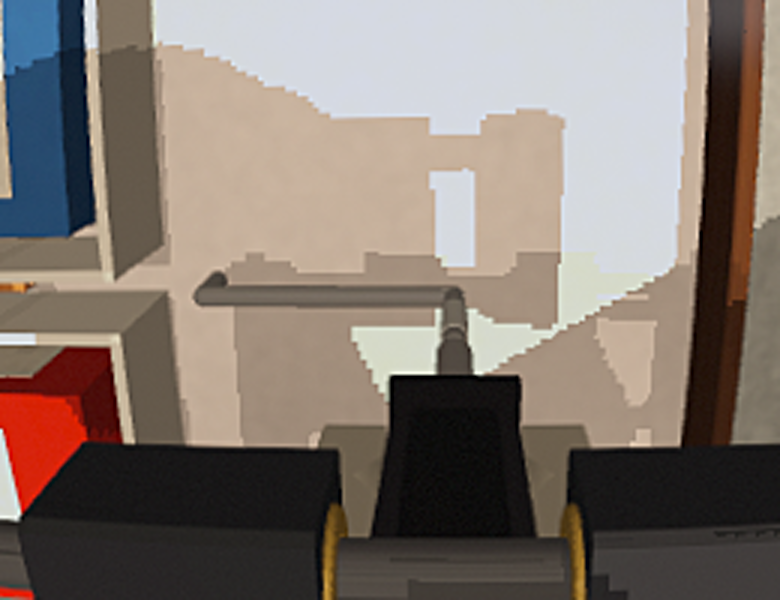

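Here the leg lies along row 294 with its foot at (222,275). The bins' base corners at the mouth are near (163,247) and (168,291).

Run:
```python
from h import *
np.set_printoptions(precision=4,suppress=True)
W=lambda u,v,z:onz("wrist",100+u/3,90+v/3,z)
print(W(163,247,.004),W(168,291,.004)); print("rim",W(113,281,.058),W(121,333,.058)); print("foot",W(215,280,.025))
```

```text
[ 0.5691 -0.0016  0.004 ] [0.5682 0.0158 0.004 ]
rim [ 0.5688 -0.003   0.058 ] [0.5677 0.0147 0.058 ]
foot [0.5431 0.0053 0.025 ]
```

Call:
jog_arm --deltas '[[[-1,0,0,-0.5,0],[-1,0,0,-0.4,0],[-1,0,0,0,0],[-1,0,0,0,0]]]'

```text
time_s: 7.35
tcp_pos: [0.4577, 0.0035, 0.1745]
eef_rot: [180.0, -0.0, -88.8]
contact_force: [0.1, -0.5, -1.3]
gripper_width: 0.018
gripper_force: 40.0
```

Call:
jog_arm --deltas '[[[-1,0,0,-0.15,0],[-1,0,0,-0.15,0],[-1,0,0,0,0],[-1,0,0,0,0]]]'

```text
time_s: 7.85
tcp_pos: [0.4577, 0.0035, 0.1716]
eef_rot: [180.0, -0.0, -88.8]
contact_force: [0.3, -0.6, -1.5]
gripper_width: 0.0177
gripper_force: 40.0
```

Call:
jog_arm --deltas '[[[-1,0,0,-0.1,0],[-1,0,0,-0.1,0],[-1,0,0,0,0],[-1,0,0,0,0]]]'

```text
time_s: 8.35
tcp_pos: [0.4576, 0.0035, 0.1696]
eef_rot: [180.0, -0.0, -88.9]
contact_force: [-0.4, 0.3, -0.1]
gripper_width: 0.0176
gripper_force: 40.0
```

Call:
jog_arm --deltas '[[[-1,0,0,-0.1,0],[-1,0,0,0,0],[-1,0,0,0,0]]]'

```text
time_s: 8.72
tcp_pos: [0.4576, 0.0035, 0.1686]
eef_rot: [-180.0, 0.0, -88.9]
contact_force: [-0.8, -0.3, 0.7]
gripper_width: 0.0179
gripper_force: 40.0
```

Call:
jog_arm --deltas '[[[-1,0,0,0,0],[-1,0,0,0,0]]]'

```text
time_s: 8.98
tcp_pos: [0.4576, 0.0035, 0.1686]
eef_rot: [-180.0, -0.0, -88.9]
contact_force: [-0.3, -0.1, 0.9]
gripper_width: 0.0178
gripper_force: 40.0
```

Call:
jog_arm --deltas '[[[-1,0,0.05,1.0,0],[-1,0,0.05,0.95,0],[-1,1.0,0.02,0,0],[-1,1.5,0.03,0,0],[-1,1.5,0.03,0,0],[-1,1.0,0.02,0,0],[-1,0,0,0,0],[-1,0,0,0,0]]]'

```text
time_s: 9.98
tcp_pos: [0.5072, 0.0053, 0.1877]
eef_rot: [179.9, -0.0, -88.9]
contact_force: [-0.0, 0.3, -0.9]
gripper_width: 0.0176
gripper_force: 40.0
```

Call:
jog_arm --deltas '[[[-1,1.2,0.02,0,0],[-1,1.2,0.02,0,0],[-1,1.2,0.02,0,0],[-1,1.2,0.02,0,0],[-1,0,0,0,0],[-1,0,0,0,0]]]'

```text
time_s: 10.72
tcp_pos: [0.5553, 0.0062, 0.1878]
eef_rot: [180.0, -0.0, -88.9]
contact_force: [0.1, 0.8, -2.5]
gripper_width: 0.0182
gripper_force: 40.0
```

Call:
jog_arm --deltas '[[[-1,1.0,0.02,0,0],[-1,1.0,0.02,0,0],[-1,1.0,0.02,0,0],[-1,1.0,0.02,0,0],[-1,0,0,0,0],[-1,0,0,0,0]]]'

```text
time_s: 11.48
tcp_pos: [0.5954, 0.007, 0.1878]
eef_rot: [180.0, -0.0, -88.9]
contact_force: [-0.8, 0.5, -2.2]
gripper_width: 0.0179
gripper_force: 40.0
```

Run:
```python
from h import *
np.set_printoptions(precision=4,suppress=True)
s=r.get_state();p=np.array(s["tcp_pos"]);print(p,s["contact_force"],s["moment"])
w=r.capture("wrist");cv2.imwrite("pics/w5.png",w)
C=cv2.resize(w[90:240,100:300],(800,600),interpolation=cv2.INTER_CUBIC);cv2.imwrite("pics/c5.png",C)
print([((u-100)*4,(v-90)*4) for u,v in [proj("wrist",p+[dx,dx*.019,-.166+dz]) for dx,dz in((0,.0235),(.085,.0235),(.085,0))]])
```

```text
[0.5954 0.007  0.1878] [-0.8279  0.5184 -2.1817] [-0.0034  0.0334  0.0632]
[(np.float64(605.7738707939176), np.float64(390.2864293521608)), (np.float64(269.0742738404193), np.float64(390.61515425209564)), (np.float64(291.9115227633372), np.float64(366.646497320247))]
```

View pics/c5.png

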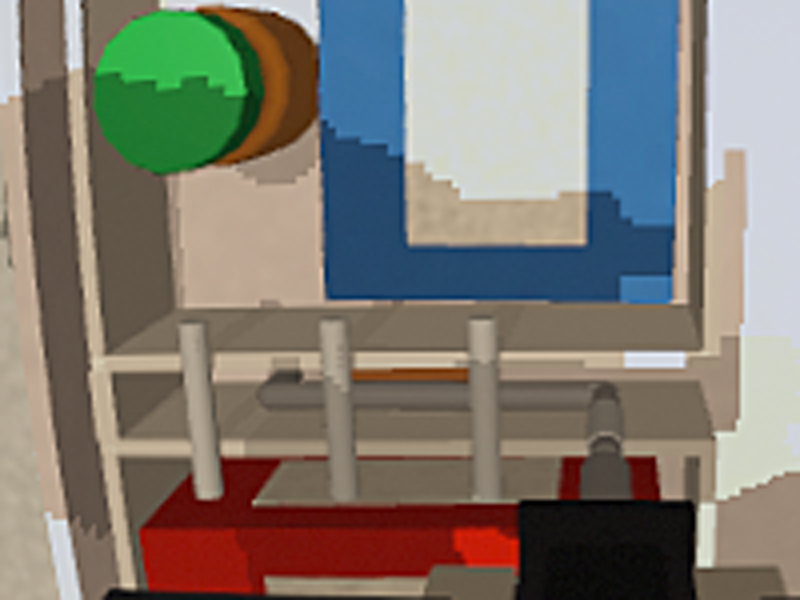

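The foot is at (290,375), behind the peg at (350..470, 375). Lowering.

Call:
jog_arm --deltas '[[[-1,0,0,-0.5,0],[-1,0,0,-0.5,0],[-1,0,0,-0.4,0],[-1,0,0,-0.3,0],[-1,0,0,0,0],[-1,0,0,0,0]]]'

```text
time_s: 12.28
tcp_pos: [0.5957, 0.0071, 0.1712]
eef_rot: [-180.0, -0.0, -88.9]
contact_force: [-0.9, -0.2, -1.4]
gripper_width: 0.0182
gripper_force: 40.0
```

Call:
jog_arm --deltas '[[[-1,-0.5,-0.01,0,0],[-1,-0.5,-0.01,0,0],[-1,-0.6,-0.01,0,0],[-1,-0.6,-0.01,0,0],[-1,-0.6,-0.01,0,0],[-1,-0.6,-0.01,0,0],[-1,-0.6,-0.01,0,0]]]'

```text
time_s: 13.15
tcp_pos: [0.5553, 0.0064, 0.1711]
eef_rot: [-180.0, -0.0, -88.9]
contact_force: [-0.3, 0.4, -2.0]
gripper_width: 0.0179
gripper_force: 40.0
```

Call:
jog_arm --deltas '[[[-1,-0.6,-0.01,0,0],[-1,-0.6,-0.01,0,0],[-1,-0.6,-0.01,0,0],[-1,-0.6,-0.01,0,0],[-1,-0.6,-0.01,0,0],[-1,-0.6,-0.01,0,0],[-1,-0.6,-0.01,0,0],[-1,-0.6,-0.01,0,0]]]'

```text
time_s: 14.15
tcp_pos: [0.5072, 0.0056, 0.1711]
eef_rot: [-180.0, 0.0, -88.9]
contact_force: [0.8, -0.2, -1.4]
gripper_width: 0.0177
gripper_force: 40.0
```

Call:
jog_arm --deltas '[[[-1,-0.6,-0.01,0,0],[-1,-0.6,-0.01,0,0],[-1,-0.6,-0.01,0,0],[-1,-0.6,-0.01,0,0],[-1,-0.6,-0.01,0,0],[-1,-0.6,-0.01,0,0],[-1,-0.6,-0.01,0,0],[-1,-0.6,-0.01,0,0]]]'

```text
time_s: 15.15
tcp_pos: [0.4592, 0.0048, 0.1711]
eef_rot: [-180.0, 0.0, -88.9]
contact_force: [0.5, 0.0, -1.6]
gripper_width: 0.0178
gripper_force: 40.0
```

Run:
```python
from h import *
np.set_printoptions(precision=4,suppress=True)
s=r.get_state();p=np.array(s["tcp_pos"]);print(p,s["contact_force"],s["moment"])
c=r.camera_info("wrist");w=r.capture("wrist");cv2.imwrite("pics/w6.png",w)
h=cv2.cvtColor(w,cv2.COLOR_BGR2HSV);m=((h[...,0]>5)&(h[...,0]<20)&(h[...,1]>130)&(h[...,2]>70)).astype(np.uint8)
n,l,st,ce=cv2.connectedComponentsWithStats(m)
for i in range(1,n):
    if st[i,4]>15: print(st[i],ce[i],onz("wrist",*ce[i],.014,c))
```

```text
[0.4592 0.0048 0.1711] [ 0.5307  0.0125 -1.5659] [ 0.06   -0.0607 -0.0615]
[440   0  61  32 651] [473.7158   9.6022] [ 0.1935 -0.2247  0.014 ]
[501   0   1  16  16] [501.    7.5] [ 0.1387 -0.2457  0.014 ]
[353  50   8  33 195] [356.8513  65.2462] [ 0.3552 -0.1229  0.014 ]
[347 103  13  92 601] [353.4393 148.7471] [ 0.3539 -0.0357  0.014 ]
[ 28 105  19  37 407] [ 39.5848 122.43  ] [ 0.7115 -0.0678  0.014 ]
[172 155  38  30 456] [190.8224 170.6404] [ 0.5222 -0.0081  0.014 ]
[  0 196   5  22  65] [  1.3231 208.5846] [0.8117 0.0445 0.014 ]
[207 258   9  47 214] [210.7009 281.0748] [0.5054 0.1254 0.014 ]
[287 258   8  47 213] [290.9249 281.5728] [0.4098 0.1242 0.014 ]
[ 111  307  282   21 2933] [263.6563 319.0825] [0.4398 0.184  0.014 ]
```

Run:
```python
from h import *
w=cv2.imread("pics/w6.png");cv2.imwrite("pics/c6.png",cv2.resize(w[130:230,140:290],(750,500),interpolation=cv2.INTER_CUBIC))
```

```text
(no output)
```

View pics/c6.png

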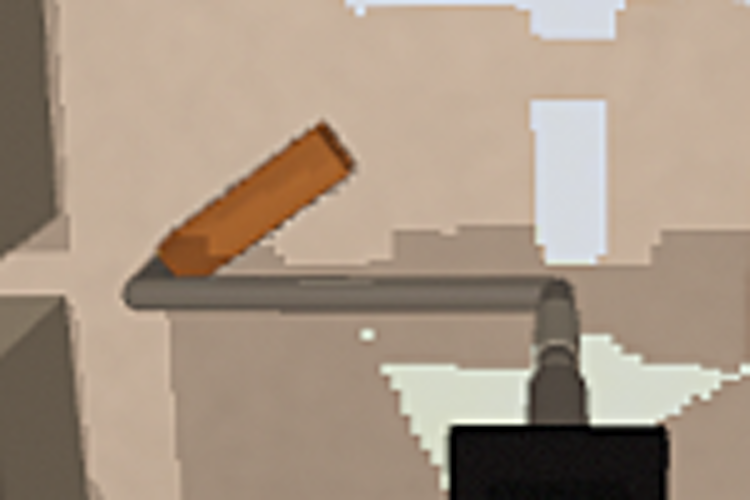

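The peg is out of the gap, angled against the foot at (160,270). I'll drag it a little further and then lift.

Call:
jog_arm --deltas '[[[-1,-0.5,-0.05,0,0],[-1,-0.5,-0.05,0,0],[-1,-0.5,-0.05,0,0],[-1,0,0,0,0],[-1,0.2,0,0.5,0],[-1,0,0,3,0],[-1,0,0,4,0],[-1,0,0,4,0]]]'

```text
time_s: 16.2
tcp_pos: [0.4467, 0.0032, 0.2876]
eef_rot: [180.0, -0.0, -88.9]
contact_force: [0.3, -0.1, -1.6]
gripper_width: 0.0178
gripper_force: 40.0
```

Run:
```python
from h import *
np.set_printoptions(precision=4,suppress=True)
s=r.get_state();p=np.array(s["tcp_pos"]);print(p,s["contact_force"],s["eef_rot"])
c=r.camera_info("wrist");w=r.capture("wrist");cv2.imwrite("pics/w7.png",w)
h=cv2.cvtColor(w,cv2.COLOR_BGR2HSV);m=((h[...,0]>5)&(h[...,0]<20)&(h[...,1]>130)&(h[...,2]>70)).astype(np.uint8)
n,l,st,ce=cv2.connectedComponentsWithStats(m)
for i in range(1,n):
    if st[i,4]>60:
        P=onz("wrist",*ce[i],.014,c)
        if .4<P[0]<.56 and abs(P[1])<.1: 
            cn=np.float32(np.argwhere(l==i)[:,::-1]);b=cv2.boxPoints(cv2.minAreaRect(cn));print(st[i],P);print(np.array([onz("wrist",*q,.014,c) for q in b]))
```

```text
[0.4467 0.0032 0.2876] [ 0.2532 -0.0992 -1.5633] [179.9973  -0.0108 -88.8544]
[194 136  25  28 243] [ 0.5107 -0.014   0.014 ]
[[ 0.5297 -0.0004  0.014 ]
 [ 0.5011 -0.0343  0.014 ]
 [ 0.4925 -0.0272  0.014 ]
 [ 0.521   0.0069  0.014 ]]
```

Call:
jog_arm --deltas '[[[-1,-1,-2,0,0.017],[-1,-3,-4,0,0.02],[-1,-3,-4,0,0.02],[-1,-3,-5,0,0.02],[-1,-3,-5,0,0.02],[-1,-2,-5,0,0.02],[-1,0,-5,0,0.02],[-1,0,-5,0,0]]]'

```text
time_s: 17.25
tcp_pos: [0.2963, -0.3488, 0.2867]
eef_rot: [-179.9, -0.1, -81.0]
contact_force: [1.1, 0.5, -0.6]
gripper_width: 0.0176
gripper_force: 40.0
```

Call:
jog_arm --deltas '[[[-1,0,-4,0,0],[-1,0,-1,-3,0],[-1,0,0,-3.4,0],[-1,0,0,0,0],[-1,0,0,0,0]]]'

```text
time_s: 17.88
tcp_pos: [0.2972, -0.3973, 0.2234]
eef_rot: [-180.0, -0.1, -81.0]
contact_force: [0.1, 0.2, -1.0]
gripper_width: 0.0179
gripper_force: 40.0
```

Call:
jog_arm --deltas '[[[-1,1.5,0.25,0,0],[-1,2.5,0.41,0,0],[-1,2.5,0.41,0,0],[-1,2.5,0.41,0,0],[-1,2.5,0.41,0,0],[-1,2.5,0.41,0,0],[-1,1.85,0.32,0,0],[-1,0,0,0,0]]]'

```text
time_s: 18.88
tcp_pos: [0.4565, -0.3702, 0.2216]
eef_rot: [180.0, 0.0, -80.9]
contact_force: [0.1, 1.1, -1.5]
gripper_width: 0.018
gripper_force: 40.0
```

Call:
jog_arm --deltas '[[[-1,0,0,-0.4,0],[-1,0,0,-0.4,0],[-1,0,0,-0.2,0],[-1,0,0,0,0],[-1,0,0,0,0]]]'

```text
time_s: 19.5
tcp_pos: [0.4551, -0.3706, 0.2122]
eef_rot: [-180.0, -0.0, -81.0]
contact_force: [0.2, -0.1, -2.5]
gripper_width: 0.0181
gripper_force: 40.0
```

Call:
jog_arm --deltas '[[[-1,0,0,-0.1,0],[-1,0,0,0,0],[-1,0,0,0,0]]]'

```text
time_s: 19.88
tcp_pos: [0.4552, -0.3706, 0.2119]
eef_rot: [-180.0, -0.0, -81.0]
contact_force: [-1.8, 3.4, 4.9]
gripper_width: 0.018
gripper_force: 40.0
```

Call:
jog_arm --deltas '[[[-0.2,0,0,0,0],[-0.2,0,0,0,0],[-0.2,0,0,0,0],[-0.2,0,0,0,0],[-0.2,0,0,2,0],[-0.2,0,0,4,0],[-0.2,0,0,4,0],[-0.2,0,0,0,0]]]' --force 20

```text
time_s: 20.88
tcp_pos: [0.4564, -0.3714, 0.3148]
eef_rot: [-179.7, -0.2, -81.0]
contact_force: [-0.6, -0.3, 0.4]
gripper_width: 0.035
gripper_force: 0.0
```

Call:
jog_arm --deltas '[[[0.36,0.6,2,0,-0.1],[0.36,0.6,5,0,-0.18],[0.36,0.6,5,0,-0.18],[0.36,0.6,5,0,-0.18],[0.36,0.6,5,0,-0.18],[0.36,0.6,5,0,-0.18],[0.36,0.6,4,0,-0.18],[0.36,0.6,3,0,-0.18]]]'

```text
time_s: 21.88
tcp_pos: [0.5025, -0.0341, 0.3106]
eef_rot: [180.0, -0.0, -158.1]
contact_force: [0.2, -0.3, 0.2]
gripper_width: 0.0595
gripper_force: 0.0
```

Call:
jog_arm --deltas '[[[0.36,0,1,0,-0.18],[0.36,0,0,0,-0.01],[0.36,0,0,0,0],[0.36,0,0,0,0]]]'

```text
time_s: 22.38
tcp_pos: [0.5026, -0.0264, 0.3109]
eef_rot: [-180.0, -0.0, -168.6]
contact_force: [-0.5, -0.5, -0.6]
gripper_width: 0.0594
gripper_force: 0.0
```

```bash
cat >> h.py <<'E'
def peg(fn,z=.014):
    s=r.get_state();print(np.round(s["tcp_pos"],4),np.round(s["eef_rot"],1),np.round(s["contact_force"],1),s["gripper_width"])
    c=r.camera_info("wrist");w=r.capture("wrist");cv2.imwrite(fn,w)
    h=cv2.cvtColor(w,cv2.COLOR_BGR2HSV);m=((h[...,0]>5)&(h[...,0]<20)&(h[...,1]>130)&(h[...,2]>70)).astype(np.uint8)
    n,l,st,ce=cv2.connectedComponentsWithStats(m)
    for i in range(1,n):
        if st[i,4]>60:
            P=onz("wrist",*ce[i],z,c)
            if .4<P[0]<.58 and abs(P[1])<.45:
                b=cv2.boxPoints(cv2.minAreaRect(np.float32(np.argwhere(l==i)[:,::-1])))
                B=np.array([onz("wrist",*q,z,c)[:2] for q in b]);e=np.sort([np.linalg.norm(B[1]-B[0]),np.linalg.norm(B[2]-B[1])])
                d=max((B[1]-B[0],B[2]-B[1]),key=np.linalg.norm)
                print(st[i],np.round(P,4),"size",np.round(e,4),"dir",np.degrees(np.arctan2(d[1],d[0])))
E
python3 - <<'E'
from h import *
peg("pics/w8.png")
a=r.capture("side");cv2.imwrite("pics/side8.png",a);b=cv2.imread("pics/side0.png")
d=cv2.absdiff(a,b).max(2)[100:190,225:310];print("stand diff px",(d>40).sum(),np.argwhere(d>40)[:5])
E
```

```text
[ 0.5026 -0.0264  0.3109] [-180.    -0.  -168.6] [-0.5 -0.5 -0.6] 0.059374330019895755
[248 153  22  26 227] [ 0.5109 -0.0133  0.014 ] size [0.0119 0.0434] dir 49.82854014918596
stand diff px 1057 [[0 1]
 [0 2]
 [0 3]
 [0 4]
 [0 7]]
```

Call:
jog_arm --deltas '[[[0.36,0.2,0.4,-4,0],[0.36,0.2,0.4,-5,0],[0.36,0,0,-5,0],[0.36,0,0,-5,0],[0.36,0,0,-4,0],[0.36,0,0,-2,0],[0.36,0,0,0,0],[0.36,0,0,0,0]]]'

```text
time_s: 23.48
tcp_pos: [0.5075, -0.0178, 0.0619]
eef_rot: [-180.0, 0.1, -168.7]
contact_force: [0.5, -0.0, -0.7]
gripper_width: 0.0595
gripper_force: 0.0
```

Call:
jog_arm --deltas '[[[0.36,0,0,-1,0],[0.36,0,0,-1,0],[0.36,0,0,-0.8,0],[0.36,0,0,-0.4,0],[0.36,0,0,0,0],[0.36,0,0,0,0]]]'

```text
time_s: 24.22
tcp_pos: [0.5069, -0.0178, 0.0292]
eef_rot: [-180.0, 0.0, -168.7]
contact_force: [1.6, 0.3, 0.4]
gripper_width: 0.0596
gripper_force: 0.0
```

Call:
jog_arm --deltas '[[[0.36,0,0,-0.25,0],[0.36,0,0,0,0],[-1,0,0,0,0],[-1,0,0,0,0],[-1,0,0,0,0],[-1,0,0,0,0],[-1,0,0,0,0],[-1,0,0,0,0]]]' --force 12

```text
time_s: 25.22
tcp_pos: [0.5068, -0.0178, 0.0266]
eef_rot: [180.0, -0.0, -168.7]
contact_force: [-0.1, 0.1, 1.0]
gripper_width: 0.0118
gripper_force: 12.0
```

The opening is 11.8 mm, so the peg turned square and is gripped. Carrying it to the tray.

Call:
jog_arm --deltas '[[[-1,0,0,2,0],[-1,0,0,5,0],[-1,0,0,5,0],[-1,0,3,1,0],[-1,-0.5,5,0,0],[-1,-0.5,5,0,0],[-1,-0.5,5,0,0],[-1,-0.5,5,0,0]]]'

```text
time_s: 26.22
tcp_pos: [0.4863, 0.2137, 0.1567]
eef_rot: [180.0, 0.0, -168.7]
contact_force: [1.4, -0.4, 0.0]
gripper_width: 0.012
gripper_force: 12.0
```

Call:
jog_arm --deltas '[[[-1,0,5,0,0],[-1,0,5,0,0],[-1,0,3.7,0,0],[-1,0,0,0,0],[-1,0,0,-3,0],[-1,0,0,-3,0],[-1,0,0,-3,0],[-1,0,0,0,0]]]'

```text
time_s: 27.22
tcp_pos: [0.4856, 0.347, 0.0645]
eef_rot: [-179.8, -0.2, -168.8]
contact_force: [0.1, 0.9, -1.1]
gripper_width: 0.0117
gripper_force: 12.0
```

Run:
```python
from h import *
s=r.get_state();print(s["tcp_pos"],s["gripper_width"],s["contact_force"])
# tray walls (white) in side view: check the measured rectangle
b=cv2.imread("pics/side0.png");g=cv2.threshold(b.min(2),170,255,0)[1][270:360,170:260]
n,l,st,ce=cv2.connectedComponentsWithStats(g);i=1+st[1:,4].argmax();print(st[i],onz("side",ce[i][0]+170,ce[i][1]+270,.004))
```

```text
[0.48560963 0.34700908 0.06448857] 0.011679967602210156 [ 0.10267016  0.87985123 -1.14288845]
[  15   24   53   46 1603] [0.49152346 0.34232661 0.004     ]
```

Call:
jog_arm --deltas '[[[-1,0,0,-1.5,0],[-1,0,0,-1.2,0],[-1,0,0,-0.9,0],[-1,0,0,0,0],[-0.1,0,0,0,0],[-0.1,0,0,0,0],[-0.1,0,0,0,0],[-0.1,0,0,0,0]]]'

```text
time_s: 28.22
tcp_pos: [0.4868, 0.3493, 0.0308]
eef_rot: [180.0, 0.0, -168.7]
contact_force: [0.1, 0.3, -0.5]
gripper_width: 0.0386
gripper_force: 0.0
```

Call:
jog_arm --deltas '[[[-0.1,0,0,2,0],[-0.1,0,0,5,0],[-0.1,0,0,6,0],[-0.1,0,0,6,0],[-0.1,0,0,4,0],[-0.1,0,0,0,0],[-0.1,0,0,0,0],[-0.1,0,0,0,0]]]'

```text
time_s: 29.22
tcp_pos: [0.4863, 0.3487, 0.259]
eef_rot: [-179.9, -0.1, -168.7]
contact_force: [0.2, -0.8, 0.5]
gripper_width: 0.0394
gripper_force: 0.0
```

Run:
```python
from h import *
peg("pics/w9.png")
a=r.capture("side");s=r.capture("scene");cv2.imwrite("pics/side9.png",a)
C=np.hstack([cv2.resize(a[90:380,130:330],(400,580),interpolation=cv2.INTER_CUBIC),cv2.resize(s[120:320,110:250],(400,580))]);cv2.imwrite("pics/c9.png",C)
```

```text
[0.4863 0.3487 0.259 ] [-1.799e+02 -1.000e-01 -1.687e+02] [ 0.2 -0.8  0.5] 0.03942428625527091
[247 158   9  33 277] [0.4965 0.3509 0.014 ] size [0.0105 0.0437] dir 11.502932977870117
```

View pics/c9.png

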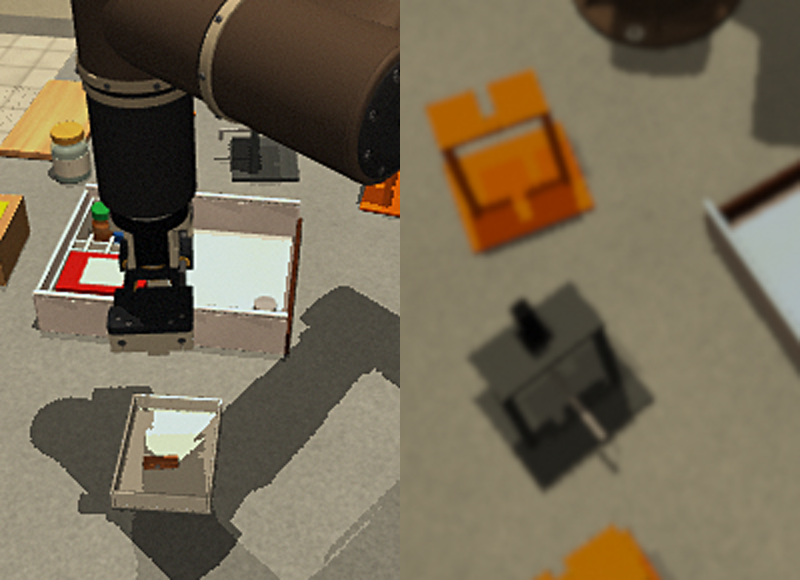

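The peg lies in the tray at (160,462). The hook hangs upright in the dark stand, with its handle at (530,325). The shaker is still standing at (263,303), and the robot is clear of everything.

```bash
python3 -c "
from plant import r
print(r.close_job())"
```

```text
the job is handed in; nothing more can be done
None
```

I drew the peg out of the gap with the hook and put it in the white tray, hung the hook back in its stand, left the shaker standing, and handed the job in at about 29 s; no verdict came back.

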